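Point out the next transfer: pipette, reagent trough, well strip

TASK

Show your colleague the next pipetting step by pointing straight down with the fingertips, touching nothing: first at the plunger button on top of the eight-channel pipette (the one with the wide head) in the stand, then at the middle of the open reagent trough it draws from, and last at the middle of the white eight-well strip in the plate frame that it fills. Keep the fingertips 1 to 4 cm above each for two seconds, do not come down over the other pipettes on the way, and finish still pointing at the strip.

Things in the scene. Friction and masses are not known exactly. Their poses are not given: they have to be found in the camera images.
- multi_top (a point): the eight-channel pipette: white handle 25 mm in diameter over a wide white head (80 mm wide, 24 mm deep, 36 mm high) with eight nozzles in a row. It hangs upright in any of the four places of the stand. The point is the centre of the top face of its grey plunger button (15 mm in diameter), about 275 mm above the table, z up
- single1_top (a point): a single-channel pipette hanging on the same stand: white handle 25 mm in diameter over one slim grey shaft; same length, plunger and hanging height as the eight-channel pipette. The point is the centre of the top face of its plunger button, z up. Not to be pointed at
- single2_top (a point): a single-channel pipette hanging on the same stand: white handle 25 mm in diameter over one slim grey shaft; same length, plunger and hanging height as the eight-channel pipette. The point is the centre of the top face of its plunger button, z up. Not to be pointed at
- single3_top (a point): a single-channel pipette hanging on the same stand: white handle 25 mm in diameter over one slim grey shaft; same length, plunger and hanging height as the eight-channel pipette. The point is the centre of the top face of its plunger button, z up. Not to be pointed at
- stand: the pipette stand, fixed: grey base plate, two clear acrylic posts and a clear slotted shelf 320 mm wide with its top 200 mm above the table; four pipettes hang in it on axes 65 mm apart, 30 mm in front (-x) of the origin. Nothing on it stands higher than the plunger buttons (275 mm). Origin on the table under the middle of the shelf's rear edge, y along the shelf
- trough_mouth (a point): the reagent trough: an empty white open trough with a V-shaped bottom, 56 mm wide over the rim, 138 mm long and 34 mm high, alone on the table. The point is the centre of its mouth, level with the rim, 34 mm above the table; z up, y along its length
- strip_mid (a point): the eight-well strip: one white row of eight wells with grey mouths (78 mm long, 9 mm wide) lying across the short side of an open grey plate frame, within 30 mm of the frame's middle. The point is the middle of the row, level with the well rims, 16 mm above the table; z up, x along the row
- frame: the open grey plate frame that carries the strip, 86 x 128 mm, 15 mm high, open in the middle. Origin under its centre on the table, y along its length. Trough, frame, lidded plate and tip box stand in any of four neighbouring places
- plate: a white 96-well plate with a clear lid, 86 x 128 mm, 18 mm high, not part of the job. Origin under its centre on the table
- tipbox: a closed blue pipette-tip box with a clear lid, 86 x 122 mm, 60 mm high, not part of the job. Origin under its centre on the table
Not all that is in view belongs to the job. Leave any green, purple or red look-alike of the part that bears multi_top alone.

How it is judged:
By the outcome, as a careful person would: the job done as asked, in the order asked, and still so for the second after the job is handed in, with the robot touching nothing.
It also fails if it takes over 64 s, if anything falls off the work surface, if the arm or the gripper's body presses on something with over 40 N, if the wrist force passes 120 N, or if a joint passes its speed limit or range.

ROBOT

A 7-joint arm with a two-finger parallel gripper is mounted at the origin on the work surface. World frame = base frame: x ahead of the robot, y to its left, z up, the work surface at z = 0. Lengths are in m, angles in rad, forces in N, time in s.
With the tool pointing down it reaches from about 0.425 to 0.925 m from the base axis. Payload 6.8 kg.
Tool frame: the origin (TCP) lies on the mounting face of the last link; the fingertips stand 173 mm ahead of it and the grasp point (between the pads) lies 155 mm ahead of it; z points along the fingers, y is the direction in which the jaws open and shut (so a half turn about z gives the same grasp; the last joint's range is limited). The gripper opens to 85 mm and grips with 20 to 120 N. Pads are 22 mm wide; open, the fingers measure 114 mm over their backs; the gripper's body (76 mm by 85 mm) begins 54 mm behind the grasp point. The pads swing forward as they close: fully open they stand 13 mm farther back than shut.
Start: joints at [1.139, 0.477, 0.022, 1.555, -0.011, 1.109, -0.083], TCP at [0.215, -0.64, 0.405] pointing down, gripper open.
Joint ranges: [-2.96, 2.96], [-0.34, 2.1], [-1.41, 1.46], [0.24, 2.44], [-1.37, 4.51], [0.17, 1.92], [-2.96, 2.96]. Speed limits (rad/s): [2.39, 2.39, 3.14, 3.14, 3.14, 3.14, 3.14].

INTERFACE

Orientations are given as a unit quaternion [w, x, y, z].
In Python, from station import sensors, read_camera, bot gives the robot as it stands. The module is installed in compiled form; this text tells all that it offers.
- The arm moves only by the tool play_rows, never from a script. Its argument "commands" is a list of rows, each a list of 4 numbers: the shift along the tool's x, y, z in m, then the turn about the tool's z in degrees. A call has 1 to 20 rows; each row shifts and turns the commanded pose from where the row before left it, along the tool's axes as they then stand; what a row does not reach is not made up. A row lasts 1/10 s, in which the tool goes at most 50 mm and 8.59 degrees, less where a joint would pass 70% of its speed; a pose out of reach is approached as far as the arm can. A call with a gripper value outside its range is refused whole. "claw" is the finger opening in m, from 0 to 0.0854, set as the call begins (left out, the last holds). The fingers move at their own pace and stop on an object; "force" is the grip in N (left out, the last holds). Time passes only in rows, so rows that do not move let the fingers close. It gives the time, the measured TCP pose, the force and the opening at its end, in the units of the state.
- sensors.get_obs(): the state, without advancing time (a new reading comes with each control period).
- read_camera(name): name is "scene" or "side" or "wrist"; returns a dict with "frame" (400x640x3 uint8, blue, green, red), "depth" (400x640 float32, m along the optical axis (not along the pixel's ray), 0 where there is no reading), "fx", "fy", "cx", "cy" (pixels), "rvec" (rotation vector, rad) and "tvec" (3), from world to camera coordinates, as OpenCV has them; the wrist camera has in their place "T_tool_cam" (4x4, takes a point from camera to tool coordinates, whose origin is the TCP and whose axes are the flange's). Camera axes: x right, y down, z forward; pixel columns grow to the right and rows downward; lengths in m; the calibration is good to about 2 mm. A picture is of the moment at which its call begins: read the wrist's pose just before it.
- bot.hand_in(): hands the job in, once; it reports no verdict.
The state is a dict: "t": time; "q": joint angles; "joint_vel": joint speeds; "joint_torque": joint torques, N m; "eef_pos": TCP position; "tool_rot": TCP orientation; "contact_force": force on the tool from outside, world axes, zero at the start; "torque": the same for the moment, N m; "gripper_width": opening from 0.0 (shut) to 1.0 (fully open).
Only numpy, scipy, OpenCV 4.12 (cv2) and the standard library are available. Lean on these libraries where they do the work, as an engineer would, in place of code of your own. Each camera call takes 0.05 s, during which the arm holds its last target.

## Working session

There is one attempt and no reset: what is moved stays moved. The work goes in short steps, Python scripts to look and compute and a tool call to move; the robot and the scene stay as the last step left them, time stands still between calls to the robot, and variables do not carry over. Pictures are saved under pics/ and viewed, and the job is handed in when it is done.

Besides the shell and the picture viewer there is one more tool, called after "Call:" by a JSON object that holds its "fn" and its "kwargs", one argument or row to a line. play_rows: Moves the arm, as the interface text tells. Its arguments: {"type":"object","properties":{"commands":{"type":"array"},"claw":{"type":"number"},"force":{"type":"number"}},"required":["commands"]}

```bash
mkdir -p pics
cat > h.py <<'E'
from station import sensors, read_camera, bot
import numpy as np, cv2
def shot(n,f):
    c=read_camera(n); cv2.imwrite(f'pics/{f}.png',c['frame']); np.savez(f'pics/{f}.npz',**{k:v for k,v in c.items()}); return c
def world(c,u,v,d=None):
    d=c['depth'][v,u] if d is None else d
    R=cv2.Rodrigues(np.array(c['rvec'],float))[0]
    p=np.array([(u-c['cx'])/c['fx']*d,(v-c['cy'])/c['fy']*d,d])
    return R.T@(p-np.ravel(c['tvec']))
E
python3 - <<'E'
from h import *
o=sensors.get_obs();print({k:np.round(o[k],3) for k in o})
for n in('scene','side'):
    c=shot(n,n+'1'); print(n,c['rvec'],c['tvec'],c['fx'])
E
```

```text
{'t': np.float64(0.0), 'q': array([ 1.139,  0.478,  0.022,  1.556, -0.011,  1.109, -0.083]), 'joint_vel': array([ 0.001,  0.001,  0.   ,  0.002,  0.001, -0.001,  0.   ]), 'joint_torque': array([-1.0000e-03, -5.9646e+01,  1.6070e+00, -2.8120e+01,  1.2000e-02,
        9.0000e-03, -0.0000e+00]), 'eef_pos': array([ 0.215, -0.64 ,  0.404]), 'tool_rot': array([-0.001,  0.987,  0.161, -0.   ]), 'contact_force': array([ 0.071,  0.209, -0.432]), 'torque': array([ 0.042, -0.013,  0.021]), 'gripper_width': np.float64(1.0)}
scene [ 1.37386095  2.43196375 -0.67268999] [ 0.25450171 -0.32014041  1.40091061] 471.79404362491533
side [ 2.15613874 -0.17962219  0.06444806] [-0.52387309  0.20748484  0.86355655] 369.8063872789839
```

View pics/scene1.png

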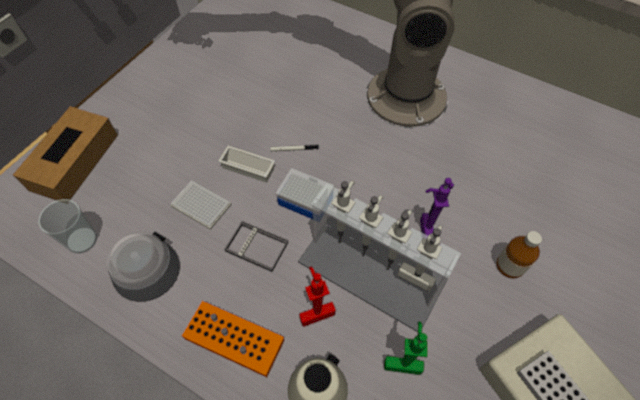

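View pics/side1.png

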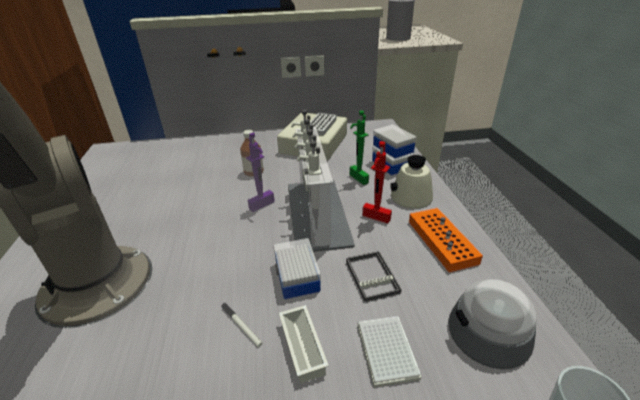

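Run:
```python
import cv2
a=cv2.imread('pics/scene1.png'); b=cv2.imread('pics/side1.png')
cv2.imwrite('pics/z1.png',cv2.resize(a[170:325,300:470],None,fx=4.4,fy=3.8,interpolation=2)[:600,:800])
cv2.imwrite('pics/z2.png',cv2.resize(a[130:280,170:330],None,fx=4,fy=4,interpolation=2))
cv2.imwrite('pics/z3.png',cv2.resize(b[90:250,240:400],None,fx=3.75,fy=3.75,interpolation=2))
```

```text
(no output)
```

View pics/z1.png

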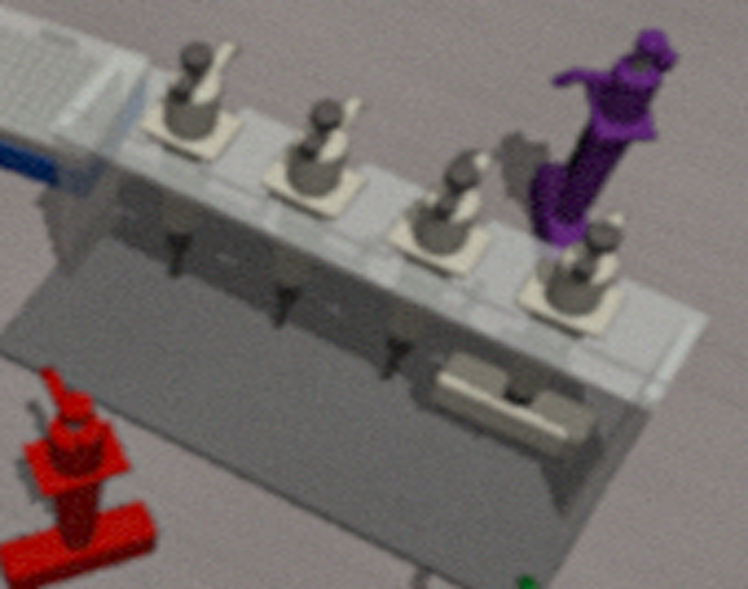

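View pics/z2.png

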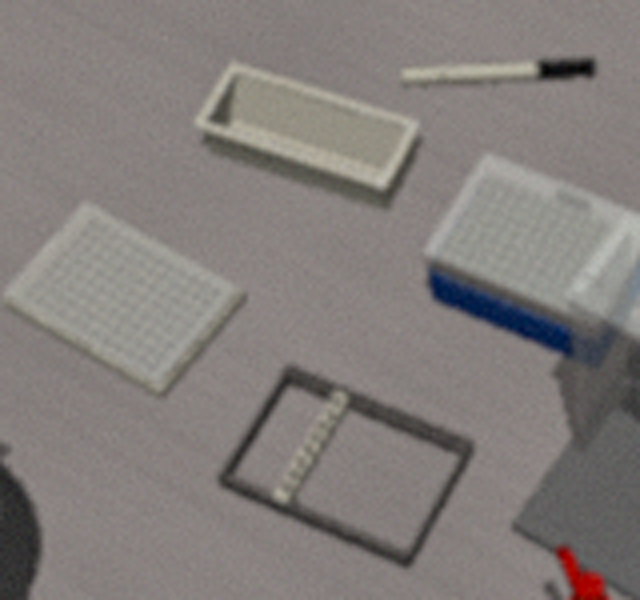

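View pics/z3.png

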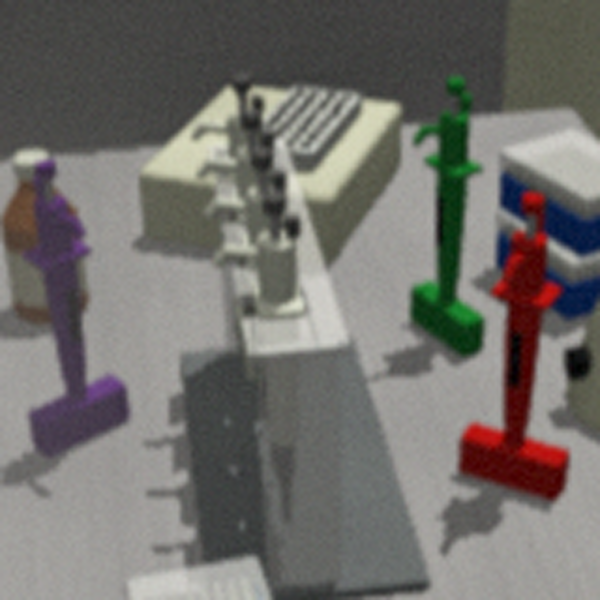

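```bash
cat >> h.py <<'E'
def atz(c,u,v,z):
    a=world(c,u,v,0.);b=world(c,u,v,1.);return a+(b-a)*(z-a[2])/(b[2]-a[2])
E
python3 - <<'E'
from h import *
c=np.load('pics/scene1.npz')
print('cam',world(c,0,0,0.))
for i,(x,y) in enumerate([(196,53),(327,110),(463,165),(603,232)]):
    u=300+x/4.4;v=170+y/3.8
    print(i,(u,v),atz(c,u,v,.275)); 
    for dv in(-2,0,2): print('   ',[np.round(world(c,int(u+du),int(v+dv)),3).tolist() for du in(-2,0,2)])
f=lambda P,z:[print(np.round(atz(c,170+x/4,130+y/4,z),4)) for x,y in P]
print('trough rim');f([(234,64),(420,130),(388,188),(196,122)],.034)
print('frame');f([(288,368),(474,440),(410,560),(222,480)],.015)
print('strip ends');f([(343,395),(280,496)],.016)
s=np.load('pics/side1.npz')
print('side cam',world(s,0,0,0.))
for x,y in[(243,80),(255,100),(262,140),(275,180)]:
    u=240+x/3.75;v=90+y/3.75;print((u,v),atz(s,u,v,.275),world(s,int(u),int(v)))
E
```

```text
cam [0.98841287 0.29134179 1.03342707]
0 (344.54545454545456, 183.94736842105263) [0.53318597 0.07434723 0.275     ]
    [[0.366, -0.013, 0.004], [0.528, 0.07, 0.275], [0.525, 0.073, 0.273]]
    [[0.534, 0.069, 0.275], [0.532, 0.073, 0.276], [0.53, 0.076, 0.275]]
    [[0.536, 0.07, 0.272], [0.536, 0.075, 0.275], [0.535, 0.078, 0.276]]
1 (374.3181818181818, 198.94736842105263) [0.53360841 0.13925288 0.275     ]
    [[0.531, 0.133, 0.276], [0.528, 0.136, 0.275], [0.527, 0.139, 0.276]]
    [[0.534, 0.134, 0.274], [0.534, 0.138, 0.278], [0.53, 0.141, 0.276]]
    [[0.538, 0.136, 0.274], [0.536, 0.14, 0.275], [0.536, 0.144, 0.278]]
2 (405.22727272727275, 213.42105263157896) [0.53190493 0.20305904 0.275     ]
    [[0.366, 0.164, 0.005], [0.526, 0.2, 0.273], [0.358, 0.172, -0.0]]
    [[0.534, 0.199, 0.276], [0.532, 0.202, 0.276], [0.529, 0.206, 0.275]]
    [[0.539, 0.201, 0.278], [0.536, 0.204, 0.276], [0.535, 0.208, 0.279]]
3 (437.0454545454545, 231.05263157894737) [0.53539837 0.26867886 0.275     ]
    [[0.533, 0.264, 0.274], [0.533, 0.267, 0.278], [0.53, 0.27, 0.275]]
    [[0.536, 0.265, 
[... 163 characters left out ...]
[ 0.4242 -0.183   0.034 ]
[ 0.4728 -0.175   0.034 ]
[ 0.4946 -0.3118  0.034 ]
frame
[ 0.6055 -0.1607  0.015 ]
[ 0.5878 -0.0358  0.015 ]
[ 0.6722 -0.0252  0.015 ]
[ 0.6874 -0.1495  0.015 ]
strip ends
[ 0.6038 -0.1205  0.016 ]
[ 0.6784 -0.1134  0.016 ]
side cam [ 0.43981329 -0.67623438  0.64225713]
(304.8, 111.33333333333333) [0.53493325 0.26369023 0.275     ] [0.53276039 0.26295502 0.27639182]
(308.0, 116.66666666666667) [0.53866199 0.22506833 0.275     ] [0.54329673 0.26660394 0.25997382]
(309.8666666666667, 127.33333333333334) [0.5346184  0.15698654 0.275     ] [0.53786894 0.20494349 0.25498217]
(313.3333333333333, 138.0) [0.53463853 0.09574502 0.275     ] [0.53867235 0.13518596 0.25631359]
```

Run:
```python
from h import *
def cloud(c):
    d=c['depth'];v,u=np.mgrid[:400,:640];R=cv2.Rodrigues(c['rvec'].astype(float))[0]
    P=np.stack([(u-c['cx'])/c['fx']*d,(v-c['cy'])/c['fy']*d,d],-1)-c['tvec'].ravel()
    return P@R
for n in('scene1','side1'):
    c=np.load(f'pics/{n}.npz');W=cloud(c);ok=c['depth']>0
    print(n,'plunger tops')
    for y in(.075,.139,.203,.269):
        m=ok&(abs(W[...,0]-.535)<.02)&(abs(W[...,1]-y)<.02)&(W[...,2]>.268)&(W[...,2]<.29)
        p=W[m];print(len(p),np.round(p.mean(0),4) if len(p) else '')
    for nm,(x0,x1,y0,y1,z0,z1) in dict(trough=(.40,.52,-.35,-.15,.028,.042),frame=(.57,.70,-.18,-.01,.010,.022),head=(.45,.6,.0,.33,.03,.13)).items():
        m=ok&(W[...,0]>x0)&(W[...,0]<x1)&(W[...,1]>y0)&(W[...,1]<y1)&(W[...,2]>z0)&(W[...,2]<z1)
        p=W[m]
        if len(p)<5: print(nm,len(p));continue
        r=cv2.minAreaRect((p[:,:2]*1000).astype(np.float32));print(nm,len(p),r)
        if nm=='head':
            print(np.histogram(p[:,1],bins=np.arange(0,.34,.02)))
        if nm=='frame':
            q=W[m&(c['frame'].min(-1)>110)]
            if len(q)>3: print('strip',len(q),cv2.minAreaRect((q[:,:2]*1000).astype(np.float32)),np.median(q,0))
```

```text
scene1 plunger tops
48 [0.5331 0.0744 0.2745]
53 [0.5344 0.1395 0.2745]
53 [0.5354 0.204  0.2745]
60 [0.5363 0.2687 0.2744]
trough 417 ((457.2075500488281, -250.26718139648438), (59.67060852050781, 139.23489379882812), 9.875454902648926)
frame 515 ((637.231689453125, -95.74329376220703), (87.2684555053711, 128.90782165527344), 6.662411689758301)
strip 106 ((634.9722900390625, -82.52365112304688), (85.00470733642578, 84.2275390625), 7.11309814453125) [ 0.63966392 -0.11820839  0.01598528]
head 1243 ((539.656494140625, 171.0869903564453), (307.5592956542969, 48.824424743652344), 89.13597106933594)
(array([ 16, 235,   0,  77,  22,   0,  45,  52,   0,  16,  82,  80, 142,
       173, 147, 115]), array([0.  , 0.02, 0.04, 0.06, 0.08, 0.1 , 0.12, 0.14, 0.16, 0.18, 0.2 ,
       0.22, 0.24, 0.26, 0.28, 0.3 , 0.32]))
side1 plunger tops
31 [0.5293 0.0704 0.2736]
29 [0.531  0.1348 0.2731]
27 [0.5317 0.2002 0.2733]
21 [0.5328 0.2646 0.2735]
trough 832 ((456.2182312011719, -249.69277954101562), (56.36255645751953, 139.76296997070312), 10.178619384765625)
frame 572 ((635.2860107421875, -96.22032928466797), (86.91503143310547, 130.1563262939453), 6.640377998352051)
strip 127 ((636.2381591796875, -91.71284484863281), (83.59123992919922, 119.88513946533203), 7.693104267120361) [ 0.63662277 -0.11958359  0.01582668]
head 789 ((517.1935424804688, 166.13525390625), (49.12278747558594, 308.4624938964844), 6.5597147941589355)
(array([643,  29,   0,   0,   0,   0,   0,   0,   0,   1,   3,  16,   8,
        16,   6,  58]), array([0.  , 0.02, 0.04, 0.06, 0.08, 0.1 , 0.12, 0.14, 0.16, 0.18, 0.2 ,
       0.22, 0.24, 0.26, 0.28, 0.3 , 0.32]))
```

Call:
{"fn": "play_rows", "kwargs": {
  "commands": [
    [0,0,-0.03,6.2],
    [0,0,-0.03,6.2],
    [0,0,-0.03,6.15],
    [0,0,-0.03,0],
    [0,0,-0.026,0],
    [0.03,-0.05,0,0],
    [0.03,-0.05,0,0],
    [0.03,-0.05,0,0],
    [0.03,-0.05,0,0],
    [0.03,-0.05,0,0],
    [0.03,-0.05,0,0],
    [0.03,-0.05,0,0],
    [0.025,-0.04,0,0],
    [0,0,0,0],
    [0,0,0,0]
  ],
  "claw": 0,
  "force": 20
}}

```text
t: 1.6
eef_pos: [0.4203, -0.2988, 0.5505]
tool_rot: [0.0, 1.0, 0.001, -0.0]
contact_force: [-1.0, -1.6, -0.4]
gripper_width: 0.003
```

Call:
{"fn": "play_rows", "kwargs": {
  "commands": [
    [0.002,-0.04,0,0],
    [0.002,-0.04,0,0],
    [0.002,-0.04,0,0],
    [0.002,-0.04,0,0],
    [0.002,-0.04,0,0],
    [0.002,-0.04,0,0],
    [0.002,-0.04,0,0],
    [0.002,-0.04,0,0],
    [0.002,-0.04,0,0],
    [0.002,-0.04,0,0],
    [0,-0.04,0,0],
    [0,-0.04,0,0],
    [0,-0.03,0,0],
    [0,0,0,0],
    [0,0,0,0]
  ]
}}

```text
t: 3.1
eef_pos: [0.4406, 0.2089, 0.5503]
tool_rot: [0.0, 1.0, -0.001, -0.0]
contact_force: [-0.5, -0.8, -0.3]
gripper_width: -0.001
```

Run:
```python
from h import *
o=sensors.get_obs();print(o['t'],o['eef_pos'],o['tool_rot'],o['gripper_width'])
c=shot('scene','scene2');s=shot('side','side2');w=shot('wrist','wrist2')
```

```text
3.1 [0.4406368  0.20892474 0.5502744 ] [ 3.65906870e-04  9.99999641e-01 -6.68208414e-04 -3.72266159e-04] -0.0011518589078082675
```

View pics/scene2.png

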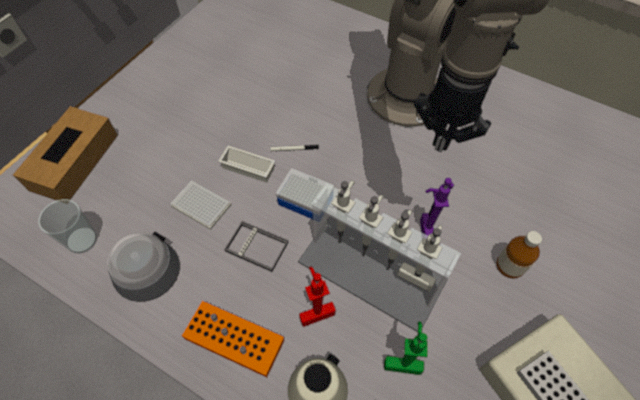

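View pics/side2.png

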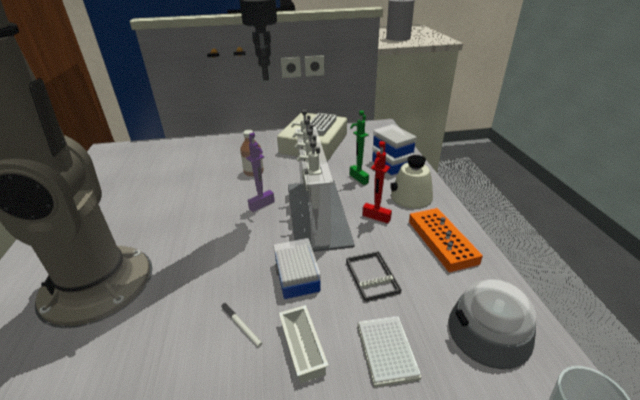

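View pics/wrist2.png

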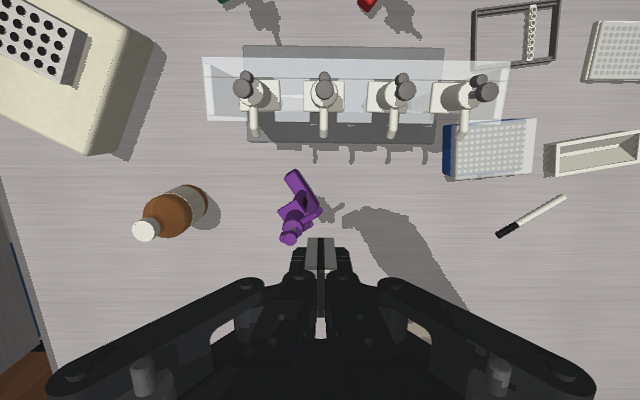

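Run:
```python
from h import *
s=np.load('pics/side2.npz')
for v in range(70,86): 
    print(v,[np.round(world(s,u,v),3).tolist() for u in (263,265,267)])
w=np.load('pics/wrist2.npz');T=w['T_tool_cam'];d=w['depth'];v,u=np.mgrid[:400,:640]
P=np.stack([(u-w['cx'])/w['fx']*d,(v-w['cy'])/w['fy']*d,d,np.ones_like(d)],-1)@T.T
X=np.stack([.4406+P[...,0],.2089-P[...,1],.5503-P[...,2]],-1)
for y in(.075,.139,.203,.269):
    m=(d>0)&(abs(X[...,0]-.535)<.02)&(abs(X[...,1]-y)<.02)&(abs(X[...,2]-.275)<.006)
    print(m.sum(),X[m].mean(0),np.argwhere(m).mean(0))
m=(d>0)&(abs(P[...,0])<.03)&(abs(P[...,1])<.03)&(P[...,2]>.1)&(P[...,2]<.25)
print('tip z',np.percentile(P[m][:,2],[50,90,97,99,100]),P[m].mean(0))
```

```text
70 [[0.437, 0.193, 0.409], [0.441, 0.198, 0.407], [0.446, 0.198, 0.407]]
71 [[0.436, 0.197, 0.406], [0.441, 0.195, 0.406], [0.445, 0.194, 0.406]]
72 [[0.436, 0.196, 0.404], [0.441, 0.192, 0.405], [0.445, 0.196, 0.403]]
73 [[0.436, 0.193, 0.402], [0.44, 0.202, 0.4], [0.445, 0.196, 0.401]]
74 [[0.436, 0.193, 0.4], [0.44, 0.196, 0.399], [0.445, 0.195, 0.399]]
75 [[0.435, 0.194, 0.397], [0.44, 0.195, 0.397], [0.445, 0.194, 0.397]]
76 [[0.435, 0.193, 0.395], [0.44, 0.194, 0.395], [0.444, 0.195, 0.394]]
77 [[0.435, 0.193, 0.393], [0.439, 0.201, 0.39], [0.444, 0.196, 0.392]]
78 [[0.435, 0.194, 0.391], [0.439, 0.197, 0.389], [0.444, 0.193, 0.39]]
79 [[0.434, 0.196, 0.388], [0.439, 0.197, 0.387], [0.444, 0.194, 0.388]]
80 [[0.434, 0.197, 0.385], [0.439, 0.195, 0.386], [0.443, 0.198, 0.384]]
81 [[0.434, 0.201, 0.382], [0.438, 0.202, 0.381], [0.443, 0.201, 0.381]]
82 [[0.434, 0.199, 0.38], [0.438, 0.2, 0.379], [0.443, 0.201, 0.379]]
83 [[0.428, 0.913, 0.162], [0.437, 0.912, 0.161], [0.445, 0.904, 0.163]]
84 [[0.428, 0.91, 0.158], [0.436, 0.914, 0.157], [0.444, 0.905, 0.159]]
85 [[0.427, 0.908, 0.155], [0.436, 0.916, 0.152], [0.444, 0.908, 0.154]]
329 [0.52960561 0.07738564 0.27329626] [ 91.52583587 488.06079027]
305 [0.53045277 0.14175008 0.27365833] [ 90.36393443 406.27540984]
294 [0.53128576 0.20604146 0.27385203] [ 89.23809524 324.21428571]
309 [0.53223458 0.27028932 0.27383454] [ 87.97734628 242.01618123]
tip z [0.11938222 0.14771272 0.16137271 0.16596347 0.1703712 ] [ 8.19055606e-03 -3.00458352e-05  1.22977479e-01  1.00000000e+00]
```

Call:
{"fn": "play_rows", "kwargs": {
  "commands": [
    [0.03,-0.02,0,0],
    [0.03,-0.02,0,0],
    [0.02,-0.012,0,0],
    [0.013,-0.007,0,0],
    [0,0,0,0],
    [0,0,0.02,0],
    [0,0,0.02,0],
    [0,0,0.02,0],
    [0,0,0.012,0],
    [0,0,0.005,0],
    [0,0,0,0],
    [0,0,0,0]
  ]
}}

```text
t: 4.45
eef_pos: [0.5329, 0.2692, 0.4747]
tool_rot: [-0.0, 1.0, -0.0, 0.001]
contact_force: [0.3, -0.0, 0.2]
gripper_width: 0.001
```

Run:
```python
from h import *
o=sensors.get_obs();print(o['t'],o['eef_pos'],o['tool_rot'],o['gripper_width'])
c=shot('scene','scene3');s=shot('side','side3')
a=cv2.resize(c['frame'][130:280,350:510],None,fx=2.5,fy=2.5);b=cv2.resize(s['frame'][40:190,230:390],None,fx=2.5,fy=2.5)
cv2.imwrite('pics/z4.png',np.hstack([a,b]))
```

```text
4.45 [0.53293519 0.26917317 0.47466771] [-2.78667724e-04  9.99999767e-01 -1.33718740e-04  6.07958266e-04] 0.0008855198927161037
```

View pics/z4.png

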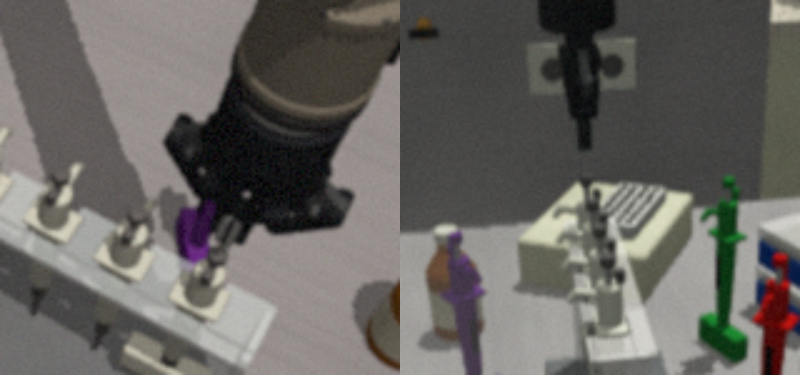

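The fingertips (side crop 585,148) stand directly over the multichannel's button (586,183), with a gap of about 3 cm. I'll lower slightly and hold.

Call:
{"fn": "play_rows", "kwargs": {
  "commands": [
    [0.001,0.001,0.004,0],
    [0,0,0,0],
    [0,0,0,0],
    [0,0,0,0],
    [0,0,0,0],
    [0,0,0,0],
    [0,0,0,0],
    [0,0,0,0],
    [0,0,0,0],
    [0,0,0,0],
    [0,0,0,0],
    [0,0,0,0],
    [0,0,0,0],
    [0,0,0,0],
    [0,0,0,0],
    [0,0,0,0],
    [0,0,0,0],
    [0,0,0,0],
    [0,0,0,0],
    [0,0,0,0]
  ]
}}

```text
t: 6.55
eef_pos: [0.5338, 0.2682, 0.4697]
tool_rot: [0.0, 1.0, 0.0, -0.0]
contact_force: [-0.3, -1.0, -0.3]
gripper_width: -0.003
```

Call:
{"fn": "play_rows", "kwargs": {
  "commands": [
    [0,0,0,0],
    [0,0,0,0],
    [0,0,0,0],
    [0,0,0,0],
    [0,0,0,0],
    [0,0,0,0],
    [0,0,0,0],
    [0,0,0,0],
    [0,0,0,0],
    [0,0,0,0],
    [0,0,0,0],
    [0,0,0,0]
  ]
}}

```text
t: 7.75
eef_pos: [0.5338, 0.2682, 0.4697]
tool_rot: [0.0, 1.0, -0.0, -0.0]
contact_force: [0.4, 0.2, 0.5]
gripper_width: -0.0
```

Call:
{"fn": "play_rows", "kwargs": {
  "commands": [
    [0,0,-0.02,0],
    [0,0,-0.03,0],
    [0,0,-0.03,0],
    [-0.03,0.02,0,0],
    [-0.03,0.02,0,0],
    [-0.03,0.02,0,0],
    [0,0.04,0,0],
    [0,0.04,0,0],
    [0,0.04,0,0],
    [0,0.04,0,0],
    [0,0.04,0,0],
    [0,0.04,0,0],
    [0,0.04,0,0],
    [0,0.04,0,0],
    [0,0.04,0,0],
    [0,0.04,0,0],
    [0.006,0.03,0,0],
    [0.007,0.02,0,0],
    [0,0,0,0],
    [0,0,0,0]
  ]
}}

```text
t: 9.75
eef_pos: [0.4569, -0.2415, 0.5495]
tool_rot: [-0.0, 1.0, -0.0, -0.0]
contact_force: [-0.1, -0.1, 0.1]
gripper_width: -0.002
```

Run:
```python
from h import *
o=sensors.get_obs();e=o['eef_pos'];print(o['t'],e,o['tool_rot'])
w=shot('wrist','wrist4');T=w['T_tool_cam'];d=w['depth'];v,u=np.mgrid[:400,:640]
P=np.stack([(u-w['cx'])/w['fx']*d,(v-w['cy'])/w['fy']*d,d,np.ones_like(d)],-1)@T.T
X=np.stack([e[0]+P[...,0],e[1]-P[...,1],e[2]-P[...,2]],-1)
for nm,(x0,x1,y0,y1,z0,z1) in dict(trough=(.40,.52,-.35,-.15,.028,.042),frame=(.57,.70,-.18,-.01,.010,.022)).items():
    m=(d>0)&(X[...,0]>x0)&(X[...,0]<x1)&(X[...,1]>y0)&(X[...,1]<y1)&(X[...,2]>z0)&(X[...,2]<z1)
    p=X[m];print(nm,len(p),cv2.minAreaRect((p[:,:2]*1000).astype(np.float32)))
    q=X[m&(w['frame'].min(-1)>130)&(abs(X[...,1]+.118)<.025)]
    if nm=='frame':print(len(q),cv2.minAreaRect((q[:,:2]*1000).astype(np.float32)),q.mean(0))
```

```text
9.75 [ 0.45689093 -0.24154558  0.54949116] [-3.66438202e-04  9.99999913e-01 -4.42731423e-05 -1.95160629e-04]
trough 1019 ((454.83428955078125, -249.4763641357422), (56.31121063232422, 138.15956115722656), 9.858562469482422)
frame 1154 ((634.2935791015625, -95.5596923828125), (86.63030242919922, 128.50460815429688), 6.444942951202393)
258 ((639.2344970703125, -121.30219268798828), (85.13419342041016, 34.413856506347656), 0.8561418056488037) [ 0.63703485 -0.11913663  0.01414978]
```

View pics/wrist4.png

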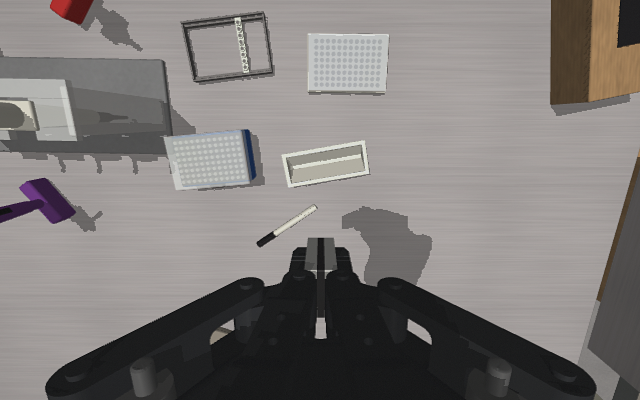

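Call:
{"fn": "play_rows", "kwargs": {
  "commands": [
    [-0.001,0.008,0.02,0],
    [0,0,0.04,0],
    [0,0,0.04,0],
    [0,0,0.04,0],
    [0,0,0.04,0],
    [0,0,0.04,0],
    [0,0,0.03,0],
    [0,0,0.02,0],
    [0,0,0.02,0],
    [0,0,0.015,0],
    [0,0,0.01,0],
    [0,0,0.005,0],
    [0,0,0,0],
    [0,0,0,0]
  ]
}}

```text
t: 11.2
eef_pos: [0.4562, -0.2497, 0.2304]
tool_rot: [0.0, 1.0, 0.0, 0.001]
contact_force: [-0.2, -0.0, 0.1]
gripper_width: 0.004
```

Run:
```python
from h import *
o=sensors.get_obs();print(o['t'],o['eef_pos'],o['tool_rot'])
c=shot('scene','scene5');s=shot('side','side5')
a=cv2.resize(c['frame'][80:230,170:330],None,fx=2.5,fy=2.5);b=cv2.resize(s['frame'][230:380,230:390],None,fx=2.5,fy=2.5)
cv2.imwrite('pics/z5.png',np.hstack([a,b]))
```

```text
11.2 [ 0.45618778 -0.24972693  0.23037115] [2.00035085e-04 9.99999841e-01 1.42741866e-04 5.08394864e-04]
```

View pics/z5.png

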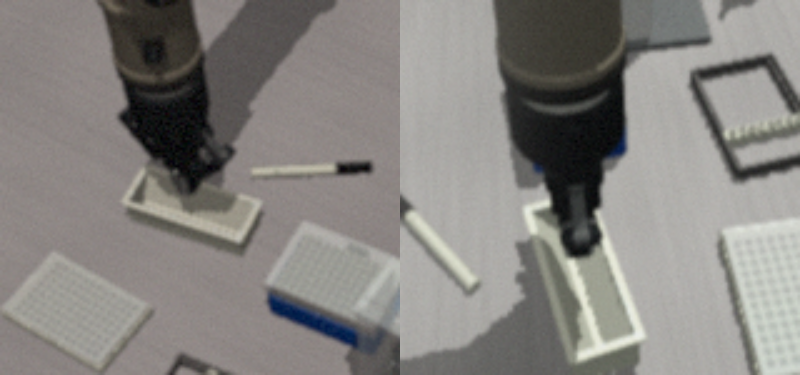

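The tips (scene crop 193,188; side crop 580,243) hover over the trough's mouth. I'll hold there, then go up and on to the strip.

Call:
{"fn": "play_rows", "kwargs": {
  "commands": [
    [0,0,0,0],
    [0,0,0,0],
    [0,0,0,0],
    [0,0,0,0],
    [0,0,0,0],
    [0,0,0,0],
    [0,0,0,0],
    [0,0,0,0],
    [0,0,0,0],
    [0,0,0,0],
    [0,0,0,0],
    [0,0,0,0],
    [0,0,0,0],
    [0,0,0,0],
    [0,0,0,0],
    [0,0,0,0],
    [0,0,0,0],
    [0,0,0,0],
    [0,0,0,0],
    [0,0,0,0]
  ]
}}

```text
t: 13.3
eef_pos: [0.4558, -0.2498, 0.2297]
tool_rot: [0.0, 1.0, -0.0, 0.0]
contact_force: [0.3, -0.7, -0.2]
gripper_width: 0.004
```

Call:
{"fn": "play_rows", "kwargs": {
  "commands": [
    [0,0,0,0],
    [0,0,0,0],
    [0,0,0,0],
    [0,0,0,0],
    [0,0,0,0],
    [0,0,0,0],
    [0,0,0,0],
    [0,0,0,0],
    [0,0,0,0],
    [0,0,0,0]
  ]
}}

```text
t: 14.3
eef_pos: [0.4558, -0.2498, 0.2297]
tool_rot: [-0.0, 1.0, 0.0, -0.0]
contact_force: [0.0, -0.3, 0.2]
gripper_width: 0.005
```

Call:
{"fn": "play_rows", "kwargs": {
  "commands": [
    [0,0,-0.02,0],
    [0,0,-0.03,0],
    [0,0,-0.04,0],
    [0,0,-0.03,0],
    [0.03,-0.02,0,0],
    [0.03,-0.02,0,0],
    [0.03,-0.02,0,0],
    [0.03,-0.02,0,0],
    [0.03,-0.02,0,0],
    [0.02,-0.02,0,0],
    [0.011,-0.011,0,0],
    [0,0,0,0],
    [0,0,0,0],
    [0,0,0,0]
  ]
}}

```text
t: 15.7
eef_pos: [0.6358, -0.1207, 0.3496]
tool_rot: [0.001, 1.0, -0.001, -0.001]
contact_force: [-0.3, -0.5, 0.1]
gripper_width: -0.003
```

Run:
```python
from h import *
o=sensors.get_obs();e=o['eef_pos'];print(o['t'],e,o['tool_rot'])
w=shot('wrist','wrist6')
```

```text
15.7 [ 0.63575245 -0.12071726  0.34961816] [ 6.05344775e-04  9.99999008e-01 -1.16500125e-03 -5.11160759e-04]
```

View pics/wrist6.png

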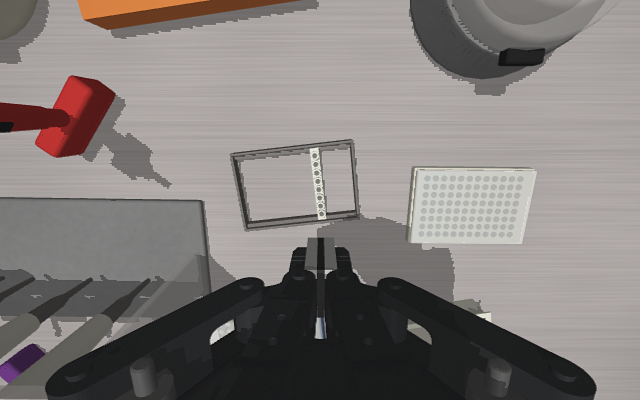

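Run:
```python
from h import *
w=np.load('pics/wrist6.npz');T=w['T_tool_cam'];e=np.array([.63575,-.12072,.34962])
def f(u,v):
    r=T[:3,:3]@np.array([(u-w['cx'])/w['fx'],(v-w['cy'])/w['fy'],1]);s=(e[2]-.016-T[2,3])/r[2];p=T[:3,3]+s*r
    return np.array([e[0]+p[0],e[1]-p[1]])
a,b=f(314.5,149),f(322,219.5);print(a,b,(a+b)/2)
```

```text
[ 0.67497954 -0.11454169] [ 0.59928937 -0.12226448] [ 0.63713446 -0.11840308]
```

Call:
{"fn": "play_rows", "kwargs": {
  "commands": [
    [0.001,-0.002,0.02,0],
    [0,0,0.03,0],
    [0,0,0.03,0],
    [0,0,0.02,0],
    [0,0,0.02,0],
    [0,0,0.013,0],
    [0,0,0.006,0],
    [0,0,0,0],
    [0,0,0,0],
    [0,0,0,0],
    [0,0,0,0],
    [0,0,0,0],
    [0,0,0,0],
    [0,0,0,0],
    [0,0,0,0],
    [0,0,0,0],
    [0,0,0,0],
    [0,0,0,0],
    [0,0,0,0],
    [0,0,0,0]
  ]
}}

```text
t: 17.75
eef_pos: [0.6378, -0.1168, 0.2107]
tool_rot: [0.0, 1.0, 0.0, -0.0]
contact_force: [-0.7, 0.3, 0.0]
gripper_width: 0.003
```

Call:
{"fn": "play_rows", "kwargs": {
  "commands": [
    [0,0,0,0],
    [0,0,0,0],
    [0,0,0,0],
    [0,0,0,0],
    [0,0,0,0],
    [0,0,0,0],
    [0,0,0,0],
    [0,0,0,0],
    [0,0,0,0],
    [0,0,0,0],
    [0,0,0,0],
    [0,0,0,0],
    [0,0,0,0],
    [0,0,0,0],
    [0,0,0,0],
    [0,0,0,0],
    [0,0,0,0],
    [0,0,0,0],
    [0,0,0,0],
    [0,0,0,0]
  ]
}}

```text
t: 19.75
eef_pos: [0.6378, -0.1168, 0.2107]
tool_rot: [-0.0, 1.0, 0.0, -0.0]
contact_force: [1.0, -0.4, 0.2]
gripper_width: -0.002
```

Run:
```python
from h import *
o=sensors.get_obs();print(o['t'],o['eef_pos'],o['tool_rot'])
c=shot('scene','scene7');s=shot('side','side7')
a=cv2.resize(c['frame'][160:310,170:330],None,fx=2.5,fy=2.5);b=cv2.resize(s['frame'][160:310,300:460],None,fx=2.5,fy=2.5)
cv2.imwrite('pics/z7.png',np.hstack([a,b]))
```

```text
19.75 [ 0.63783063 -0.11677099  0.2106885 ] [-1.95337833e-05  9.99999999e-01  2.76603284e-05 -1.30148473e-05]
```

View pics/z7.png

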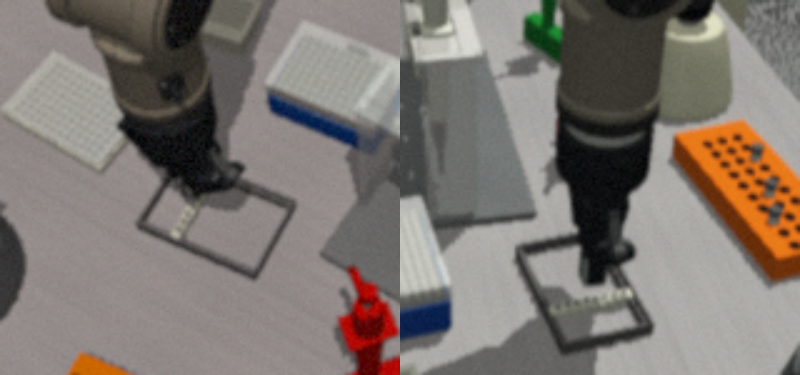

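View pics/scene7.png

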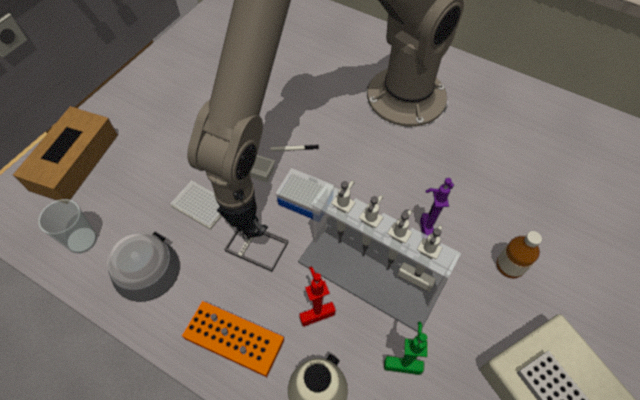

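The tips hang over the strip's middle (side crop 593,280) and nothing has moved. I'll make a 1.5 mm centring nudge, then hold again.

Call:
{"fn": "play_rows", "kwargs": {
  "commands": [
    [0,0.0015,0,0],
    [0,0,0,0],
    [0,0,0,0],
    [0,0,0,0],
    [0,0,0,0],
    [0,0,0,0],
    [0,0,0,0],
    [0,0,0,0],
    [0,0,0,0],
    [0,0,0,0],
    [0,0,0,0],
    [0,0,0,0],
    [0,0,0,0],
    [0,0,0,0],
    [0,0,0,0],
    [0,0,0,0],
    [0,0,0,0],
    [0,0,0,0],
    [0,0,0,0],
    [0,0,0,0]
  ]
}}

```text
t: 21.85
eef_pos: [0.6378, -0.1183, 0.2107]
tool_rot: [0.0, 1.0, 0.0, 0.0]
contact_force: [0.5, 0.3, 0.8]
gripper_width: 0.0
```

Call:
{"fn": "play_rows", "kwargs": {
  "commands": [
    [0,0,0,0],
    [0,0,0,0],
    [0,0,0,0],
    [0,0,0,0],
    [0,0,0,0],
    [0,0,0,0],
    [0,0,0,0],
    [0,0,0,0]
  ]
}}

```text
t: 22.65
eef_pos: [0.6378, -0.1183, 0.2107]
tool_rot: [0.0, 1.0, -0.0, -0.0]
contact_force: [-0.1, 0.5, 0.6]
gripper_width: 0.004
```

```bash
python3 -c "
from h import *
print(sensors.get_obs()['eef_pos']);print(bot.hand_in())"
```

```text
[ 0.63782944 -0.11832288  0.21071059]
the job is handed in; nothing more can be done
None
```

I pointed with the closed fingertips at the eight-channel pipette's plunger button, then the trough's middle, then the strip's middle. The job was handed in at 22.7 s, with the arm still pointing at the strip.

| Stop | Fingertips at (x, y) | Gap above target | Hold |
|---|---|---|---|
| Eight-channel plunger button (place at highest y) | 0.534, 0.268 | about 22 mm | over 3 s |
| Trough mouth | 0.456, -0.250 | about 23 mm | 3 s |
| Eight-well strip | 0.638, -0.118 | about 22 mm | over 4 s, with a 1.5 mm centring nudge midway |

- **Path:** between the stand and the trough the arm stayed on the robot side of the stand. The fingertips were about 10 cm above the buttons and came down only over the targets.
- **Contact:** the force readings I saw between moves stayed below 2 N, and the last overall picture showed nothing moved.
- **Disagreements:** the three cameras differed by up to 4–6 mm on the button's position, so I used a middle value. They agreed to about 3 mm on the trough and the strip. At the button, a side picture suggested a gap nearer 3 cm than the computed 2.7 cm, so I went 5 mm lower before the hold.

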